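# Fit a fresh water-filter cartridge and hold the bayonet cap at the vent mark

### The arm

A 7-joint arm with a two-finger parallel gripper is mounted at the origin on a cart in front of the work surface, level with it; the furniture and walls round the work are solid. World frame = base frame: x ahead of the robot, y to its left, z up, the work surface at z = 0. Lengths are in m, angles in degrees, forces in N, time in s.
With the tool pointing down it reaches from about 0.425 to 0.8 m from the base axis. Payload 8.3 kg.
Tool frame: the origin (TCP) lies on the centre line of the jaws, within the pads' length; the fingertips stand 22 mm ahead of it and the grasp point (between the pads) lies 3 mm ahead of it; z points along the fingers, y is the line along which they close (so a half turn about z gives the same grasp; the last joint's range is limited). The gripper opens to 85 mm and grips with 20 to 120 N. Pads are 22 mm wide; open, the fingers measure 114 mm over their backs; the gripper's body (76 mm by 85 mm) begins 54 mm behind the grasp point. The pads swing forward as they close: fully open they stand 13 mm farther back than shut.
Start: joints at [-67.775, 21.967, 0.94, 78.501, -0.361, 79.538, -2.664], TCP at [0.272, 0.563, 0.253] pointing down, gripper open.
Joint ranges: [-169.22, 169.22], [-14.56, 117.87], [-87.37, 89.26], [10.42, 133.3], [-82.24, 262.24], [0.94, 117.77], [-172.7, 172.7]. Speed limits (degrees/s): [136.94, 136.94, 172.46, 172.46, 180, 180, 180].

### API

Orientations are given as a 3x3 rotation matrix whose columns are the frame's x, y, z axes.
In Python, from cell import read_state, viewer, hand_in, finder gives the robot as it stands.
- The arm moves only by the tool jog_arm, never from a script. Its argument "deltas" is a list of rows, each a list of 3 entries, a list of its own where there are three numbers: the finger opening in mm, from 0 to 85.4, then the shift along the tool's x, y, z in mm, then the turn about the tool's z in rad. A call has 1 to 20 rows; each row shifts and turns the commanded pose from where the row before left it, along the tool's axes as they then stand; what a row does not reach is not made up. A row lasts 1/8 s, in which the tool goes at most 62.5 mm and 10.7 degrees, less where a joint would pass 70% of its speed; a pose out of reach is approached as far as the arm can. A call with a gripper value outside its range is refused whole. The fingers move at their own pace and stop on an object; "newtons" is the grip in N (left out, the last holds). Time passes only in rows, so rows that do not move let the fingers close. It gives the time, the measured TCP pose, the force, the opening and the grip force at its end, in the units of the state.
- read_state(): the state, without advancing time (a new reading comes with each control period).
- viewer.grab_frame(name): name is "scene" or "top"; returns the picture (384x512x3 uint8, blue, green, red); there is no depth.
- viewer.camera_model(name): a dict with "camera_matrix" (3x3 intrinsics, pixels), "pose" (4x4, takes a point from camera to world coordinates). Camera axes: x right, y up, looking along -z (the intrinsics and any distortion apply to the point x, -y, -z); pixel columns grow to the right and rows downward; lengths in m; the calibration is good to about 2 mm. A picture is of the moment at which its call begins. camera_model takes no time and is no camera call.
- hand_in(): hands the job in; it is judged then, once.
Trained networks look in the newest picture that a camera, given by its name, has taken for a name from the list of things; names that differ only in an ending like _2 or _b are one class to them, and where a whole thing is asked for, a point or a joint stands for the part that bears it (a point fixed in the world has none). Each returns a list of dicts, best first, with "score" (0 to 1); they miss things now and then, are a little off and sometimes report something else, mostly with a low value. They report only what shows in the picture. A call takes as long as a camera call. They do not tell look-alikes from the thing itself.
- finder.regions_of(camera, thing): "region" (384x512 bool, what is visible of it) and "location" ([column, row] in pixels, amid what is visible of it).
The state is a dict: "t": time; "joint_pos": joint angles; "qd": joint speeds; "joint_efforts": joint torques, N m; "ee_pos": TCP position; "tcp_rot": TCP orientation; "contact_force": force on the tool from outside, world axes, zero at the start; "moment": the same for the moment, N m; "opening": opening from 0.0 (shut) to 1.0 (fully open); "grip_force": force on a finger pad.
Only numpy, scipy, OpenCV 4.12 (cv2) and the standard library are available. Lean on these libraries where they do the work, as an engineer would, in place of code of your own. Each camera call takes 0.05 s, during which the arm holds its last target. There are 200 camera calls.

### The job

Slide the fresh filter cartridge all the way down into the bore of the white filter housing, put the blue bayonet cap over it with its pins through the slots at the green marks until it sits fully down, then turn the cap clockwise (seen from above) to the blue vent mark, half-way to the red lock mark, without ever clicking the lock. The cap is sprung and would turn back, so finish while still gripping it by its bar and holding it there at the blue mark. Leave the other things on the worktop where they stand.

Things in the scene. Friction and masses are not known exactly. Their poses are not given: they have to be found in the camera images.
- housing_mouth (a point): White round filter housing, 95 mm high, 82 mm across the collar, 100 mm across its foot, fixed; place and yaw differ each time. A steel outlet pipe leaves it low at its +x side. This point: on its upright axis (z up) at the collar's top rim, 95 mm above the worktop. Collar opening 61 mm across, steel lip 8 mm thick with two entry slots at +x and -x of this frame (13 mm wide, out to 36 mm), green marks.
- housing_bore (a point): Middle of the bore's floor, 80 mm below the rim, 15 mm above the worktop. The bore for the cartridge is 41 mm across and starts, with a small bevel, at the ledge 20 mm below the rim. Between ledge and lip runs the 12 mm high channel for the cap's pins.
- carrier (a joint): Sprung ring in the channel that the cap's pins push round: rad, 0 at rest, grows clockwise from above; about 0.65 with the cap at the blue mark. It pushes back with about 0.1 N m there, to green. Blue (vent) marks are 40 and red (lock) marks 80 degrees clockwise from green, on both sides; all is alike after a half turn. Anticlockwise from green the cap is blocked.
- cartridge_center (a point): Filter cartridge, standing upright: white cylinder with green bands, 38 mm across, 63 mm high, bevelled foot; on it a green neck 22 mm across and 52 mm high to grip it by; 115 mm high in all, about 0.12 kg. This point: on its axis half-way up, 57.5 mm above its foot, z up. Fully home, its foot is on the bore floor, this point 22.5 mm below the rim, and the neck stands 35 mm above the rim.
- cap_bar (a point): Blue hollow bayonet cap's grip bar: 50 mm long along x of this frame, 14 mm thick along y, 26 mm high, from 65 to 91 mm above the cap's foot. This point: on the cap's axis in the middle of the bar, 78 mm above the foot, z up. With the cap fully down on the ledge this point is 58 mm above the housing's rim; the cap has 3 mm of play upward under the lip.
- cap: The same cap: 64 mm across, 91 mm high, about 0.09 kg, standing on its open skirt (56.5 mm across). Two round steel pins, 9 mm thick, stick out at the skirt's foot along +x and -x, in line with the bar, ends 34 mm from the axis; white pointers on its sides are in line with them. Origin on its axis at the foot, axes as for its bar.
- click0 (a joint): Sprung lock plunger in the channel, m: 0 at rest; the cap's pin pushes it out by 2 mm when the cap is turned on into the lock (first touched 62 degrees past green). More than 1 mm counts as the lock click.
- click1 (a joint): The same plunger on the opposite side.
- timer: Bystander to be left alone: white kitchen timer, 66 mm across, 60 mm high; origin at the middle of its underside.
- grinder: Bystander to be left alone: pepper grinder with steel head, 54 mm across, 136 mm high; origin at the middle of its underside.
- spice: Bystander to be left alone: spice jar with green lid, 46 mm across, 106 mm high; origin at the middle of its underside.
- mug: Bystander to be left alone: white mug with pale green inside, 86 mm across, 96 mm high, handle reaching 80 mm from its middle; origin at the middle of its underside.
- candle: Bystander to be left alone: green candle in a glass, 76 mm across, 90 mm high; origin at the middle of its underside.
- glass: Bystander to be left alone: tall drinking glass, 65 mm across, 134 mm high; origin at the middle of its underside.
Mind the look-alikes: they are no part of the job. Leave any pink or purple look-alike of the part that bears cartridge_center alone.

How it is judged (in metres and radians):
On the way, in this order (a step that is already met when the one before it is completed fails the run):
1. the cartridge is home in the bore (z of cartridge_center in the frame of housing_mouth below -0.0185 m and horizontal distance between cartridge_center and housing_mouth below 0.005 m and angle between cartridge_center's own z axis and vertical below 0.08 rad), for 0.2 s.
2. the cap sits fully down in the collar over the cartridge, pins at the green marks (z of cap_bar in the frame of housing_mouth below 0.062 m and horizontal distance between cap_bar and housing_mouth below 0.005 m and angle between cap_bar's own z axis and vertical below 0.1 rad and angle between the x axis of cap_bar and the x axis of housing_mouth, either way round below 0.25 rad), for 0.1 s.
At the end, for the whole second after the job is handed in: The cartridge is home (within 4 mm of the bore floor, 5 mm of the axis), the cap sits down under the lip (within 4 mm of fully down, 5 mm of the axis, tilted under 0.1 rad), turned 40 degrees from green, give or take 10, gripped by the robot (over 1.5 N), lock not clicked (all of step 1 and z of cap_bar in the frame of housing_mouth below 0.062 m and horizontal distance between cap_bar and housing_mouth below 0.005 m and angle between cap_bar's own z axis and vertical below 0.1 rad and angle between the x axis of cap_bar and the x axis of housing_mouth, either way round between 0.524 and 0.873 rad and contact force between the fingers and cap above 1.5 N and value of joint each of click0, click1 below 0.001 m); the arm keeps its last pose, push and grip.
It fails at once if the lock clicks (a plunger is pushed out over 1 mm) (value of joint any of click0, click1 above 0.001 m).
It fails at once if a bystander is moved more than 30 mm (distance of any of timer, grinder, spice, mug, candle, glass from where it was at the start of the episode above 0.03 m).
It also fails if it takes over 64 s, if anything falls off the work surface, if the arm or the gripper's body presses on something with over 40 N, if the wrist force passes 120 N, or if a joint passes its speed limit or range.

## Working session

There is one attempt and no reset: what is moved stays moved. The work goes in short steps, Python scripts to look and compute and a tool call to move; the robot and the scene stay as the last step left them, time stands still between calls to the robot, and variables do not carry over. Pictures are saved under pics/ and viewed, at most 10 in all, crops included, and the job is handed in when it is done.

Besides the shell and the picture viewer there is one more tool, called after ">>>" as name(argument=value, ...), one argument or row to a line, values as JSON. jog_arm: Moves the arm, as the interface text tells. Its arguments: {"type":"object","properties":{"deltas":{"type":"array"},"newtons":{"type":"number"}},"required":["deltas"]}

```bash
mkdir -p pics; ls
cat > look.py <<'E'
from cell import read_state, viewer, hand_in, finder
import numpy as np, cv2
def cam(n):
    m=viewer.camera_model(n); return np.array(m["camera_matrix"]),np.array(m["pose"]),m
def ray(n,uv):
    K,T,_=cam(n); d=np.linalg.inv(K)@[uv[0],uv[1],1]; d=np.array([d[0],-d[1],-d[2]])
    return T[:3,3],T[:3,:3]@d
def atz(n,uv,z):
    o,d=ray(n,uv); return o+d*(z-o[2])/d[2]
def proj(n,p):
    K,T,_=cam(n); q=T[:3,:3].T@(np.array(p)-T[:3,3]); q=K@[q[0],-q[1],-q[2]]; return q[:2]/q[2]
E
python3 - <<'E'
from look import *
np.set_printoptions(precision=3,suppress=True)
for n in("scene","top"):
    print(cam(n)); cv2.imwrite(f"pics/{n}0.png",viewer.grab_frame(n))
    for t in("cartridge_center","cap","housing_mouth","carrier"):
        try:
            for r in finder.regions_of(n,t): print(n,t,r["score"],r["location"],r["region"].sum())
        except Exception as e: print(n,t,e)
s=read_state();print(s)
E
```

```text
pics
(array([[429.288,   0.   , 255.277],
       [  0.   , 429.288, 188.441],
       [  0.   ,   0.   ,   1.   ]]), array([[-0.993, -0.037,  0.108,  0.658],
       [ 0.112, -0.492,  0.863,  1.279],
       [ 0.021,  0.87 ,  0.493,  0.807],
       [ 0.   ,  0.   ,  0.   ,  1.   ]]), {'camera_matrix': array([[429.288,   0.   , 255.277],
       [  0.   , 429.288, 188.441],
       [  0.   ,   0.   ,   1.   ]]), 'pose': array([[-0.993, -0.037,  0.108,  0.658],
       [ 0.112, -0.492,  0.863,  1.279],
       [ 0.021,  0.87 ,  0.493,  0.807],
       [ 0.   ,  0.   ,  0.   ,  1.   ]])})
scene cartridge_center 0.79 [290.4, 253.2] 395
scene cartridge_center 0.78 [291.3, 228.1] 150
scene cartridge_center 0.76 [299.8, 273.1] 486
scene cartridge_center 0.6 [258.4, 251.7] 369
scene cap 0.57 [259.4, 165.5] 286
scene housing_mouth 0.71 [260.0, 196.5] 807
scene housing_mouth 0.65 [260.2, 143.4] 379
(array([[461.863,   0.   , 260.718],
       [  0.   , 461.863, 188.223],
       [  0.   ,   0.   ,   1.   ]]), array([[ 0.439,  0.805, -0.4  , -0.115],
       [-0.899,  0.396, -0.189, -0.306],
       [ 0.00
[... 475 characters left out ...]
ge_center 0.45 [168.4, 171.5] 207
top cap 0.67 [312.7, 234.3] 330
top housing_mouth 0.62 [261.0, 209.1] 752
top housing_mouth 0.46 [313.2, 235.1] 331
{'t': 0.5, 'joint_pos': array([-67.775,  21.97 ,   0.94 ,  78.504,  -0.362,  79.537,  -2.663]), 'qd': array([ 0.018, -0.075, -0.013,  0.064, -0.014,  0.023,  0.098]), 'joint_efforts': array([ -0.001, -62.675,   0.842, -37.176,   0.017,   0.004,  -0.   ]), 'ee_pos': array([0.272, 0.563, 0.253]), 'tcp_rot': array([[-0.9  ,  0.436, -0.   ],
       [ 0.436,  0.9  , -0.   ],
       [ 0.   , -0.   , -1.   ]]), 'contact_force': array([ 1.327, -0.455,  0.056]), 'moment': array([-0.007,  0.003,  0.02 ]), 'grip_force': 0.0, 'opening': 1.0000907009929152}
```

Run:
```python
import cv2
a=cv2.imread("pics/scene0.png")[110:310,150:400]; cv2.imwrite("pics/s1.png",cv2.resize(a,None,fx=3,fy=3,interpolation=cv2.INTER_CUBIC))
a=cv2.imread("pics/top0.png")[110:300,110:370]; cv2.imwrite("pics/t1.png",cv2.resize(a,None,fx=3,fy=3,interpolation=cv2.INTER_CUBIC))
```

```text
(no output)
```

View pics/s1.png

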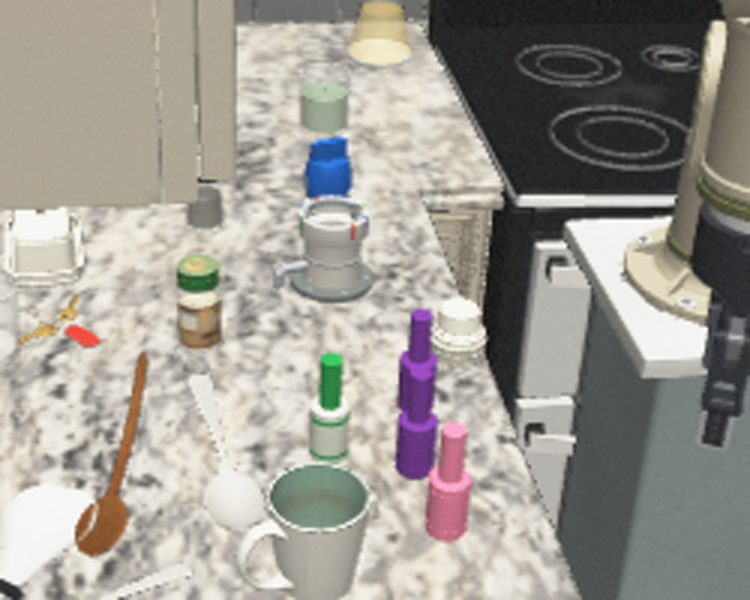

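View pics/t1.png

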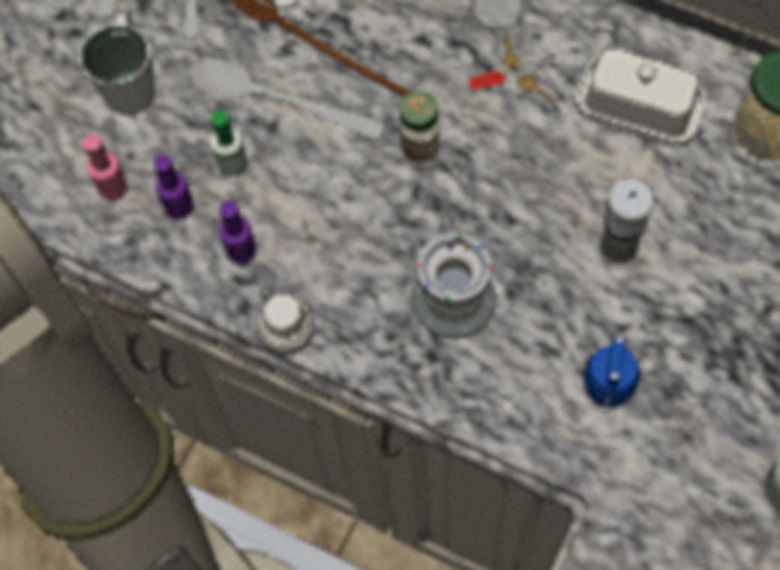

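The scene view shows the white and green cartridge at about (260,245), with the mug in front of it, two purple look-alikes and one pink one beside it, the housing at (260,195) and the cap at (259,166). In the top view the cartridge is at (186,158), the housing mouth at (262,200) and the cap at (314,234).

Run:
```python
from look import *
S=cv2.imread("pics/scene0.png");T=cv2.imread("pics/top0.png")
def c(im,x,y,w=50,h=37,f=8): return cv2.resize(im[y:y+h,x:x+w],(w*f,h*f),interpolation=cv2.INTER_CUBIC)
cv2.imwrite("pics/q.png",np.vstack([np.hstack([c(S,235,172),c(T,237,183)]),np.hstack([c(S,235,150),c(T,290,218)])]))
print("rough cart",atz("top",(183.7,149),.115),atz("scene",(260.3,230),.115))
print("rough cap",atz("top",(315,233),.078),atz("scene",(259,162),.078))
print("rough rim",atz("top",(261.7,200),.095),atz("scene",(261,184),.095))
```

```text
rough cart [0.51748803 0.29090757 0.115     ] [0.51902337 0.30146127 0.115     ]
rough cap [ 0.4474989  -0.23729614  0.078     ] [ 0.46093911 -0.20359802  0.078     ]
rough rim [ 0.47019574 -0.0328747   0.095     ] [0.47921332 0.00201035 0.095     ]
```

View pics/q.png

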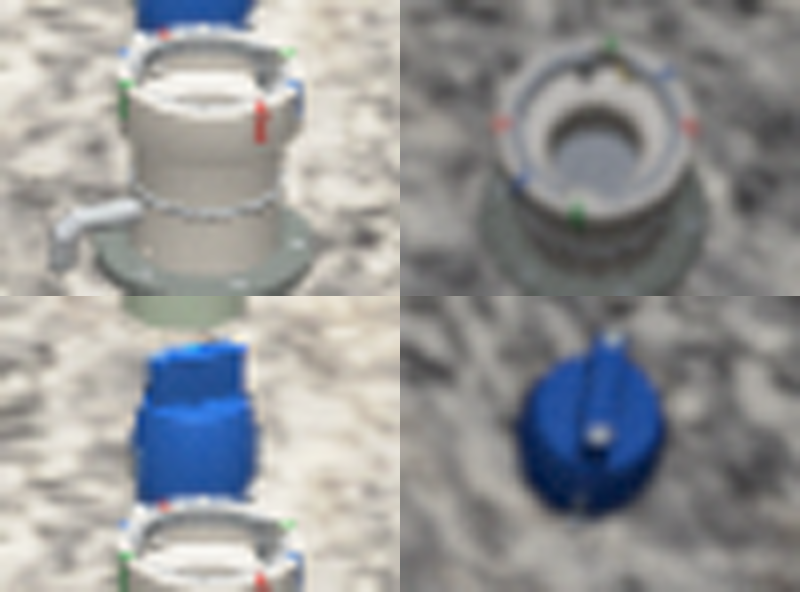

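The crops show the green marks in the top view at (263.3,188.3) and (259.1,209.5), which gives the housing's yaw. The cap bar's white end dots are at about (316.6,223) and (315,235). Now a silhouette fit.

```bash
cat > fit.py <<'E'
from look import *
from scipy.optimize import minimize
np.set_printoptions(precision=4,suppress=True)
def ring(p,r,z,n=48):
    a=np.linspace(0,2*np.pi,n,endpoint=False); return np.c_[p[0]+r*np.cos(a),p[1]+r*np.sin(a),0*a+z]
def sil(n,p,parts,off,size,f=8):
    # parts: list of (r,z0,z1) or callable -> points
    m=np.zeros((size[1]*f,size[0]*f),np.uint8)
    for q in parts:
        pts=np.vstack([ring(p,q[0],q[1]),ring(p,q[0],q[2])]) if not callable(q) else q(p)
        uv=np.array([proj(n,x) for x in pts]); uv=((uv+.5-off)*f).astype(np.float32)
        cv2.fillConvexPoly(m,cv2.convexHull(uv).astype(np.int32),255)
    return cv2.resize(m,tuple(size),interpolation=cv2.INTER_AREA)/255.
def fit(n,mask,p0,parts):
    ys,xs=np.where(mask); off=np.array([xs.min()-6,ys.min()-6]); size=np.array([xs.max()+7,ys.max()+7])-off
    m=mask[off[1]:off[1]+size[1],off[0]:off[0]+size[0]].astype(float)
    r=minimize(lambda p:((sil(n,p,parts,off,size)-m)**2).sum(),p0,method="Nelder-Mead",options=dict(initial_simplex=[p0,np.array(p0)+np.eye(len(p0))[0]*(.01),np.array(p0)+np.eye(len(p0))[1]*.01]+([np.array(p0)+[0,0,.2]] if len(p0)==3 else []),xatol=1e-4,fatol=.05))
    return r.x,r.fun/mask.sum()
def bar(p):
    c,s=np.cos(p[2]),np.sin(p[2]); return np.array([[p[0]+c*x-s*y,p[1]+s*x+c*y,z] for x in(-.025,.025) for y in(-.007,.007) for z in(.065,.091)])
CAP=[(.032,.0,.065),bar]
E
python3 - <<'E'
from fit import *
I={n:cv2.imread(f"pics/{n}0.png") for n in("scene","top")}
for n,im in I.items():
    h=cv2.cvtColor(im,cv2.COLOR_BGR2HSV).astype(int)
    b=(h[...,0]>100)&(h[...,0]<125)&(h[...,1]>130)&(h[...,2]>40)
    b=b.astype(np.uint8); k,l,st,ce=cv2.connectedComponentsWithStats(b); i=1+np.argmax(st[1:,4]); print(n,"cap",st[i],ce[i])
    m=cv2.morphologyEx((l==i).astype(np.uint8),cv2.MORPH_CLOSE,np.ones((3,3)))>0
    if n=="scene":
        for y0 in(1.2,1.6,2.0): print(fit(n,m,[.455,-.22,y0],[(.032,.02,.065),bar]))
    else:
        for y0 in(1.2,1.6,2.0): print(fit(n,m,[.45,-.23,y0],CAP))
    g=((h[...,0]>45)&(h[...,0]<80)&(h[...,1]>130)).astype(np.uint8); k,l,st,ce=cv2.connectedComponentsWithStats(g)
    for i in range(1,k):
        if st[i,4]>8: print("green",st[i],ce[i])
f=lambda X,Y,x,y,s=8:(x+(X+.5)/s-.5,y+(Y+.5)/s-.5)
print("bar ends",[atz("top",f(X-400,Y-296,290,218),.091) for X,Y in((613,338),(600,434))])
gt=[atz("top",f(X-400,Y,237,183),.095)for X,Y in((610,42),(577,212),(500,123),(690,127),(667,70),(520,184))]; print("housing top",np.array(gt))
gs=[atz("scene",f(X,Y,235,172),.095)for X,Y in((290,50),(124,86),(165,35),(261,105))]; print("housing scene",np.array(gs))
for n in I:
    for r in finder.regions_of(n,"housing_mouth")[:3]:
        pass
E
```

```text
scene cap [252 156  15  20 243] [258.8848 165.6584]Traceback (most recent call last):
  File "<stdin>", line 9, in <module>
  File "fit.py", line 17, in fit
    r=minimize(lambda p:((sil(n,p,parts,off,size)-m)**2).sum(),p0,method="Nelder-Mead",options=dict(initial_simplex=[p0,np.array(p0)+np.eye(len(p0))[0]*(.01),np.array(p0)+np.eye(len(p0))[1]*.01]+([np.array(p0)+[0,0,.2]] if len(p0)==3 else []),xatol=1e-4,fatol=.05))
    res = _minimize_neldermead(fun, x0, args, callback, bounds=bounds,
                               **options)
    fxcc = func(xcc)
    fx = function(np.copy(x), *(wrapper_args + args))
  File "fit.py", line 17, in <lambda>
    r=minimize(lambda p:((sil(n,p,parts,off,size)-m)**2).sum(),p0,method="Nelder-Mead",options=dict(initial_simplex=[p0,np.array(p0)+np.eye(len(p0))[0]*(.01),np.array(p0)+np.eye(len(p0))[1]*.01]+([np.array(p0)+[0,0,.2]] if len(p0)==3 else []),xatol=1e-4,fatol=.05))
                          ~~~^^^^^^^^^^^^^^^^^^^^
  File "fit.py", line 11, in sil
    uv=np.array([proj(n,x) for x in pts]); uv=((uv+.5-off)*f).astype(np.float32)
                 ~~~~^^^^^
  File "look.py", line 11, in proj
    K,T,_=cam(n); q=T[:3,:3].T@(np.array(p)-T[:3,3]); q=K@[q[0],-q[1],-q[2]]; return q[:2]/q[2]
          ~~~^^^
  File "look.py", line 4, in cam
    m=viewer.camera_model(n); return np.array(m["camera_matrix"]),np.array(m["pose"]),m
ValueError: time passes only in moves, steps and waits
```

```bash
sed -i 's/^def cam/from functools import lru_cache\n@lru_cache\ndef cam/' look.py
cat > a.py <<'E'
from fit import *
I={n:cv2.imread(f"pics/{n}0.png") for n in("scene","top")}
for n,im in I.items():
    h=cv2.cvtColor(im,cv2.COLOR_BGR2HSV).astype(int)
    b=(h[...,0]>100)&(h[...,0]<125)&(h[...,1]>130)&(h[...,2]>40)
    b=b.astype(np.uint8); k,l,st,ce=cv2.connectedComponentsWithStats(b); i=1+np.argmax(st[1:,4]); print(n,"cap",st[i],ce[i])
    m=cv2.morphologyEx((l==i).astype(np.uint8),cv2.MORPH_CLOSE,np.ones((3,3)))>0
    if n=="scene":
        for y0 in(1.2,1.6,2.0): print(fit(n,m,[.455,-.22,y0],[(.032,.02,.065),bar]))
    else:
        for y0 in(1.2,1.6,2.0): print(fit(n,m,[.45,-.23,y0],CAP))
    g=((h[...,0]>45)&(h[...,0]<80)&(h[...,1]>130)).astype(np.uint8); k,l,st,ce=cv2.connectedComponentsWithStats(g)
    for i in range(1,k):
        if st[i,4]>8: print("green",st[i],ce[i])
f=lambda X,Y,x,y,s=8:(x+(X+.5)/s-.5,y+(Y+.5)/s-.5)
print("bar ends",[atz("top",f(X-400,Y-296,290,218),.091) for X,Y in((613,338),(600,434))])
gt=[atz("top",f(X-400,Y,237,183),.095)for X,Y in((610,42),(577,212),(500,123),(690,127),(667,70),(520,184))]; print("housing top",np.array(gt))
gs=[atz("scene",f(X,Y,235,172),.095)for X,Y in((290,50),(124,86),(165,35),(261,105))]; print("housing scene",np.array(gs))
E
timeout 200 python3 a.py
```

```text
scene cap [252 156  15  20 243] [258.8848 165.6584]
(array([ 0.4556, -0.2401,  1.2613]), np.float64(0.20256849613080122))
(array([ 0.4561, -0.2371,  2.1478]), np.float64(0.19833523984918747))
(array([ 0.4569, -0.2308,  2.3966]), np.float64(0.22541308107201566))
green [257 228   7  18 107] [259.5888 236.2897]
green [ 28 306   4   5  15] [ 29.3333 308.1333]
top cap [305 224  18  21 265] [313.4415 234.2755]
(array([ 0.4627, -0.2341,  1.2413]), np.float64(0.4401655866624725))
(array([ 0.4651, -0.2298,  1.6296]), np.float64(0.4367864667435602))
(array([ 0.4646, -0.2296,  2.0436]), np.float64(0.4364948865820838))
green [181 147   6  10  38] [183.4737 151.1842]
bar ends [array([ 0.4766, -0.2275,  0.091 ]), array([ 0.436 , -0.2391,  0.091 ])]
housing top [[ 0.5125 -0.0164  0.095 ]
 [ 0.4362 -0.0384  0.095 ]
 [ 0.4584  0.0083  0.095 ]
 [ 0.4917 -0.0636  0.095 ]
 [ 0.5113 -0.0436  0.095 ]
 [ 0.4372 -0.0116  0.095 ]]
housing scene [[ 0.4391 -0.0402  0.095 ]
 [ 0.5154 -0.0127  0.095 ]
 [ 0.4925 -0.0582  0.095 ]
 [ 0.4587  0.0084  0.095 ]]
```

```bash
cat > b.py <<'E'
from fit import *
I={n:cv2.imread(f"pics/{n}0.png") for n in("scene","top")}
def tri(a,b):
    A=[];B=[]
    for n,uv in(("scene",a),("top",b)):
        o,d=ray(n,uv); d/=np.linalg.norm(d); P=np.eye(3)-np.outer(d,d); A.append(P);B.append(P@o)
    return np.linalg.lstsq(np.vstack(A),np.hstack(B),rcond=None)[0]
for n,im in I.items():
    h=cv2.cvtColor(im,cv2.COLOR_BGR2HSV).astype(int)
    for s in (90,130):
        g=((h[...,0]>45)&(h[...,0]<80)&(h[...,1]>s)).astype(np.uint8); k,l,st,ce=cv2.connectedComponentsWithStats(g)
        i=l[236,259] if n=="scene" else l[150,183]; print(n,st[i],ce[i],fit(n,l==i,[.517,.295],[(.011,.063,.115)]))
f=lambda X,Y,x,y:(x+X/3,y+Y/3)
print("necktop",atz("top",f(221,116,110,110),.115),atz("scene",f(331,359,150,110),.115),tri(f(331,359,150,110),f(221,116,110,110)))
print("purple",atz("top",f(163,160,110,110),.115),atz("top",f(230,207,110,110),.115),atz("scene",f(421,314,150,110),.115),"pink",atz("top",f(95,140,110,110),.115))
print("mug",atz("top",f(115,48,110,110),.096),"spice",atz("top",f(420,108,110,110),.106))
E
timeout 200 python3 b.py
```

```text
scene [257 228   7  18 114] [259.6842 236.2368] (array([0.5187, 0.2968]), np.float64(0.20134617589725948))
scene [257 228   7  18 107] [259.5888 236.2897] (array([0.5211, 0.296 ]), np.float64(0.279242850521187))
top [180 146   7  12  47] [183.4255 151.3191] (array([0.5192, 0.2988]), np.float64(0.5227073057007534))
top [181 147   6  10  38] [183.4737 151.1842] (array([0.5203, 0.2968]), np.float64(0.8864885975029848))
necktop [0.5186 0.2917 0.115 ] [0.5187 0.2999 0.115 ] [0.519  0.2936 0.1112]
purple [0.4391 0.3213 0.115 ] [0.4205 0.2229 0.115 ] [0.4207 0.2306 0.115 ] pink [0.4273 0.4047 0.115 ]
mug [0.5535 0.462  0.096 ] spice [0.6347 0.093  0.106 ]
```

>>> jog_arm(
  deltas=[
    [50, [-42.3, -16.6, 5], 0],
    [50, [-42.3, -16.6, 5], 0],
    [50, [-42.3, -16.6, 5], 0],
    [50, [-42.3, -16.6, 5], 0],
    [50, [-42.3, -16.6, 5], 0],
    [50, [-42.3, -16.6, 5], 0],
    [50, [-42.3, -16.6, 5], 0],
    [50, [-42.3, -16.6, 5], 0],
    [50, [0, 0, 0], 0],
    [50, [0, 0, 0], 0],
  ],
  newtons=40,
)

```text
t: 1.75
ee_pos: [0.5187, 0.296, 0.2133]
tcp_rot: [[-0.9, 0.436, -0.0], [0.436, 0.9, 0.0], [0.001, 0.0, -1.0]]
contact_force: [0.4, -0.4, 0.5]
opening: 0.588
grip_force: 0.0
```

>>> jog_arm(
  deltas=[
    [50, [0, 0, 26], 0],
    [50, [0, 0, 26], 0],
    [50, [0, 0, 26], 0],
    [50, [0, 0, 25], 0],
    [50, [0, 0, 0], 0],
    [20, [0, 0, 0], 0],
    [10, [0, 0, 0], 0],
    [10, [0, 0, 0], 0],
    [10, [0, 0, 0], 0],
    [10, [0, 0, 0], 0],
  ],
  newtons=40,
)

```text
t: 3.0
ee_pos: [0.5197, 0.2962, 0.1119]
tcp_rot: [[-0.9, 0.436, 0.002], [0.436, 0.9, 0.002], [-0.001, 0.002, -1.0]]
contact_force: [-1.1, 0.3, 6.3]
opening: 0.239
grip_force: 39.4
```

>>> jog_arm(
  deltas=[
    [10, [0, 0, -30], 0],
    [10, [0, 0, -45], 0],
    [10, [0, 0, -45], 0],
    [10, [-12.6, -38.8, 0], 0],
    [10, [-12.6, -38.8, 0], 0],
    [10, [-12.6, -38.8, 0], 0],
    [10, [-12.6, -38.8, 0], 0],
    [10, [-12.6, -38.8, 0], 0],
    [10, [-12.6, -38.8, 0], 0],
    [10, [-12.6, -38.8, 0], 0],
    [10, [-12.6, -38.8, 0], 0],
    [10, [0, 0, 0], 0],
    [10, [0, 0, 0], 0],
    [10, [0, 0, 0], 0],
  ],
  newtons=40,
)

```text
t: 4.75
ee_pos: [0.4746, -0.0264, 0.2302]
tcp_rot: [[-0.901, 0.434, -0.0], [0.434, 0.901, 0.0], [0.0, 0.0, -1.0]]
contact_force: [-0.2, 0.4, -1.5]
opening: 0.244
grip_force: 39.6
```

Run:
```python
from fit import *
s=read_state();p=s["ee_pos"];print(s["t"],p,s["tcp_rot"],s["contact_force"])
out=[]
for n in("scene","top"):
    im=viewer.grab_frame(n); cv2.imwrite(f"pics/{n}1.png",im)
    u,v=proj(n,[p[0],p[1],p[2]-.09]).astype(int); print(n,u,v,"axis foot",proj(n,[p[0],p[1],p[2]-.112]),"mid",proj(n,[p[0],p[1],p[2]-.05]))
    w=50;x,y=u-25,v-37; print("off",x,y); out.append(cv2.resize(im[y:y+75,x:x+w],(400,600),interpolation=cv2.INTER_CUBIC))
cv2.imwrite("pics/q1.png",np.hstack(out))
```

```text
4.75 [ 0.4746 -0.0264  0.2302] [[-0.901   0.4337 -0.0001]
 [ 0.4337  0.901   0.0002]
 [ 0.0002  0.0001 -1.    ]] [-0.1684  0.3853 -1.5091]
scene 261 168 axis foot [261.4819 174.1133] mid [261.999  157.9059]
off 236 131
top 260 192 axis foot [260.5792 195.1462] mid [260.6907 186.7559]
off 235 155
```

View pics/q1.png

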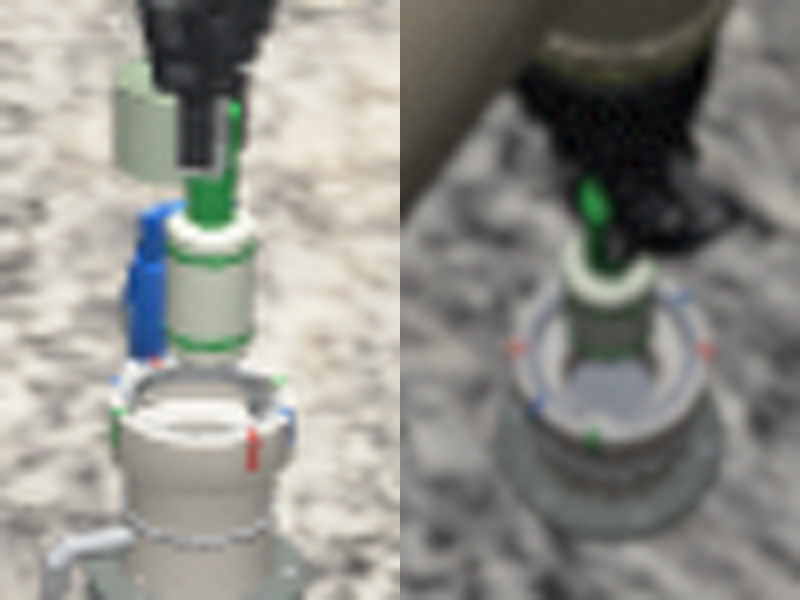

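The scene crop has the cartridge body at column ~211 against the housing's ~203 (about 207 once projected down to the rim). The top crop has 609 against 614. So the cartridge is about 1.5–2 mm off, and I'll correct by (+1.5, −1) mm and lower it to just above the ledge.

>>> jog_arm(
  deltas=[
    [10, [-1.8, -0.3, 10], 0],
    [10, [0, 0, 14], 0],
    [10, [0, 0, 14], 0],
    [10, [0, 0, 0], 0],
    [10, [0, 0, 3], 0],
    [10, [0, 0, 3], 0],
    [10, [0, 0, 2], 0],
    [10, [0, 0, 0], 0],
  ],
)

```text
t: 5.85
ee_pos: [0.4759, -0.0287, 0.1843]
tcp_rot: [[-0.9, 0.436, -0.0], [0.436, 0.9, 0.0], [0.0, -0.0, -1.0]]
contact_force: [0.4, 0.3, -0.7]
opening: 0.238
grip_force: 39.7
```

>>> jog_arm(
  deltas=[
    [10, [0, 0, 2], 0],
    [10, [0, 0, 2], 0],
    [10, [0, 0, 2], 0],
    [10, [0, 0, 0], 0],
  ],
)

```text
t: 6.35
ee_pos: [0.4759, -0.0287, 0.1781]
tcp_rot: [[-0.9, 0.436, -0.0], [0.436, 0.9, -0.0], [0.0, -0.0, -1.0]]
contact_force: [0.3, -0.7, -0.7]
opening: 0.242
grip_force: 39.7
```

>>> jog_arm(
  deltas=[
    [10, [0, 0, 6], 0],
    [10, [0, 0, 8], 0],
    [10, [0, 0, 8], 0],
    [10, [0, 0, 8], 0],
    [10, [0, 0, 8], 0],
    [10, [0, 0, 6], 0],
    [10, [0, 0, 3], 0],
    [10, [0, 0, 0], 0],
  ],
)

```text
t: 7.35
ee_pos: [0.4759, -0.0287, 0.1311]
tcp_rot: [[-0.9, 0.436, -0.0], [0.436, 0.9, -0.0], [0.0, -0.0, -1.0]]
contact_force: [-0.2, -0.6, -1.6]
opening: 0.242
grip_force: 39.6
```

>>> jog_arm(
  deltas=[
    [10, [0, 0, 2], 0],
    [10, [0, 0, 1.5], 0],
    [10, [0, 0, 1.5], 0],
    [10, [0, 0, 0], 0],
  ],
)

```text
t: 7.85
ee_pos: [0.4764, -0.0289, 0.1269]
tcp_rot: [[-0.9, 0.436, 0.001], [0.436, 0.9, 0.0], [-0.001, 0.0, -1.0]]
contact_force: [-1.9, 0.2, 4.8]
opening: 0.243
grip_force: 40.3
```

>>> jog_arm(
  deltas=[
    [45, [0, 0, 0], 0],
    [45, [0, 0, 0], 0],
    [45, [0, 0, -10], 0],
    [45, [0, 0, -40], 0],
    [45, [0, 0, -40], 0],
    [45, [0, 0, 0], 0],
  ],
)

```text
t: 8.6
ee_pos: [0.478, -0.0289, 0.2201]
tcp_rot: [[-0.9, 0.436, 0.007], [0.436, 0.9, 0.001], [-0.006, 0.004, -1.0]]
contact_force: [0.1, 1.1, -0.3]
opening: 0.528
grip_force: 0.0
```

Run:
```python
from fit import *
out=[]
for n,x,y in(("scene",235,150),("top",237,170)):
    im=viewer.grab_frame(n); cv2.imwrite(f"pics/{n}2.png",im); out.append(cv2.resize(im[y:y+60,x:x+50],(400,480),interpolation=cv2.INTER_CUBIC))
cv2.imwrite("pics/q2.png",np.hstack(out))
f=lambda p:[proj("scene",p),proj("top",p)]
for c in([.4752,-.0268],[.4764,-.0289]): print(f([*c,.13]))
```

```text
[array([261.4041, 171.0441]), array([260.784 , 193.5138])]
[array([260.9837, 170.7775]), array([261.5224, 193.4724])]
```

View pics/q2.png

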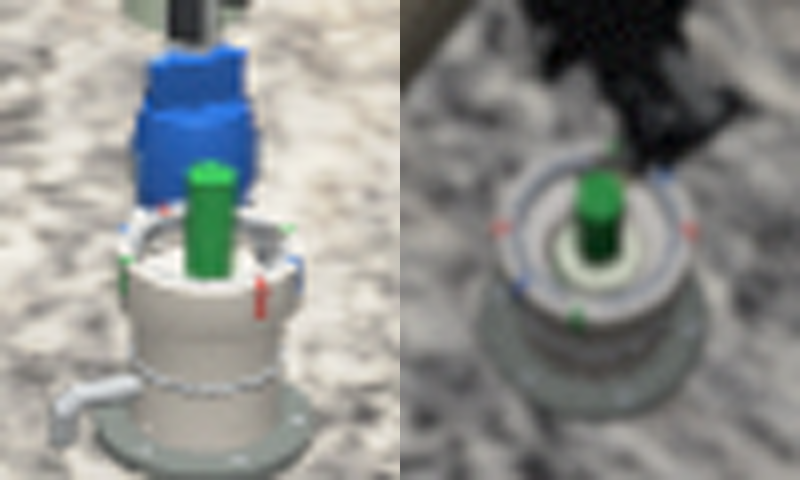

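The cartridge is seated: the neck stands centred in both crops, at scene (261,178) and top (262,198). The cap is untouched.

Run:
```python
from fit import *
for x in(.452,.456,.460): print(x,proj("scene",[x,-.2333,.078]),proj("scene",[x,-.2333,.05]),proj("top",[x,-.2333,.091]))
f=lambda X,Y,x,y,s=8:np.array((x+(X+.5)/s-.5,y+(Y+.5)/s-.5))
print("bar mid px",f(197,372-296,235,150),"cap body",f(196.5,450-296,235,150))
# edges of bar (blue mask) in scene, subpixel columns
b=cv2.imread("pics/scene2.png").astype(float); m=np.clip((b[...,0]-b[...,2]-10)/100,0,1)
for r in range(156,176): 
    c=m[r,240:285]; print(r,round((c*np.arange(240,285)).sum()/max(c.sum(),.1),2),round(c.sum(),1))
b=cv2.imread("pics/top2.png").astype(float); m=np.clip((b[...,0]-b[...,2]-10)/60,0,1)
for r in range(222,248): 
    c=m[r,295:335]; print(r,round((c*np.arange(295,335)).sum()/max(c.sum(),.1),2),round(c.sum(),1))
```

```text
0.452 [260.3548 158.6148] [260.1641 165.0045] [314.8554 229.89  ]
0.456 [259.3445 158.6448] [259.162  165.0359] [315.3388 228.8529]
0.46 [258.3338 158.6748] [258.1594 165.0672] [315.8212 227.8179]
bar mid px [259.1875 159.0625] cap body [259.125  168.8125]
156 260.94 7.6
157 259.2 11.3
158 258.96 11.7
159 258.97 11.5
160 259.01 11.4
161 258.96 11.6
162 258.92 12.7
163 258.98 13.3
164 258.86 14.0
165 258.72 14.4
166 258.93 14.6
167 258.78 15.0
168 258.77 14.9
169 258.91 14.5
170 258.77 12.8
171 258.1 10.0
172 257.77 9.1
173 257.0 7.7
174 256.82 6.9
175 257.29 3.8
222 314.93 0.5
223 315.57 2.6
224 315.54 4.7
225 314.61 6.8
226 313.97 10.2
227 314.02 12.2
228 313.92 13.9
229 313.89 15.5
230 313.79 16.4
231 313.68 17.0
232 313.69 17.3
233 313.59 17.8
234 313.41 17.9
235 313.46 16.0
236 313.42 16.1
237 313.35 16.4
238 313.19 15.6
239 313.1 15.1
240 312.99 13.6
241 312.99 11.5
242 312.99 9.0
243 313.08 6.5
244 313.33 3.0
245 313.34 0.6
246 0.0 0.0
247 0.0 0.0
```

>>> jog_arm(
  deltas=[
    [45, [0, 0, 0], -0.15],
    [45, [0, 0, 0], -0.15],
    [45, [0, 0, 0], -0.15],
    [45, [0, 0, 0], -0.15],
    [45, [0, 0, 0], -0.133],
    [45, [12.5, -32, 0], 0],
    [45, [12.5, -32, 0], 0],
    [45, [12.5, -32, 0], 0],
    [45, [12.5, -32, 0], 0],
    [45, [12.5, -32, 0], 0],
    [45, [12.5, -32, 0], 0],
    [45, [0, 0, 0], 0],
    [45, [0, 0, 0], 0],
  ],
)

```text
t: 10.32
ee_pos: [0.4571, -0.2333, 0.2153]
tcp_rot: [[-0.96, -0.279, -0.002], [-0.279, 0.96, 0.001], [0.002, 0.001, -1.0]]
contact_force: [-0.4, -0.2, 0.1]
opening: 0.525
grip_force: 0.0
```

>>> jog_arm(
  deltas=[
    [45, [0, 0, 30], 0],
    [45, [0, 0, 35], 0],
    [45, [0, 0, 35], 0],
    [45, [0, 0, 20], 0],
    [45, [0, 0, 4], 0],
    [45, [0, 0, 0], 0],
    [25, [0, 0, 0], 0],
    [18, [0, 0, 0], 0],
    [5, [0, 0, 0], 0],
    [5, [0, 0, 0], 0],
    [5, [0, 0, 0], 0],
  ],
  newtons=60,
)

```text
t: 11.7
ee_pos: [0.4578, -0.2341, 0.0928]
tcp_rot: [[-0.96, -0.279, 0.001], [-0.279, 0.96, -0.0], [-0.001, -0.0, -1.0]]
contact_force: [-1.2, 0.8, 6.2]
opening: 0.152
grip_force: 61.4
```

>>> jog_arm(
  deltas=[
    [5, [0, 0, -27], 0],
    [5, [0, 0, -40], 0],
    [5, [0, 0, -40], 0],
    [5, [0, 0, -40], 0],
    [5, [-12.5, 32.1, 0], 0],
    [5, [-12.5, 32.1, 0], 0],
    [5, [-12.5, 32.1, 0], 0],
    [5, [-12.5, 32.1, 0], 0],
    [5, [-12.5, 32.1, 0], 0],
    [5, [-12.5, 32.1, 0], 0],
    [5, [0, 0, 0], 0],
    [5, [0, 0, 0], 0],
    [5, [0, 0, 0], 0],
  ],
)

```text
t: 13.32
ee_pos: [0.4757, -0.0295, 0.2392]
tcp_rot: [[-0.961, -0.277, -0.0], [-0.277, 0.961, -0.0], [0.0, -0.0, -1.0]]
contact_force: [-0.2, -0.1, -0.2]
opening: 0.151
grip_force: 60.4
```

Run:
```python
from fit import *
s=read_state();p=s["ee_pos"];print(s["t"],p,s["tcp_rot"],s["contact_force"])
out=[]
I={}
for n,x,y in(("scene",235,125),("top",237,150)):
    im=viewer.grab_frame(n); cv2.imwrite(f"pics/{n}3.png",im); I[n]=im.astype(float); out.append(cv2.resize(im[y:y+75,x:x+50],(400,600),interpolation=cv2.INTER_CUBIC))
    print(n,"cap axis if centred",proj(n,[p[0],p[1],p[2]-.07]),proj(n,[p[0],p[1],p[2]-.0928]))
cv2.imwrite("pics/q3.png",np.hstack(out))
m=np.clip((I["scene"][...,0]-I["scene"][...,2]-10)/100,0,1)
for r in range(130,172): 
    c=m[r,240:285]; 
    if c.sum()>5: print(r,round((c*np.arange(240,285)).sum()/c.sum(),2),round(c.sum(),1),end="; ")
print()
m=np.clip((I["top"][...,0]-I["top"][...,2]-10)/60,0,1)
for r in range(160,205): 
    c=m[r,240:285]; 
    if c.sum()>5: print(r,round((c*np.arange(240,285)).sum()/c.sum(),2),round(c.sum(),1),end="; ")
```

```text
13.325 [ 0.4757 -0.0295  0.2392] [[-0.961  -0.2766 -0.0002]
 [-0.2766  0.961  -0.0003]
 [ 0.0003 -0.0003 -1.    ]] [-0.1971 -0.101  -0.1747]
scene cap axis if centred [261.4883 160.4542] [261.3006 166.4409]
top cap axis if centred [261.6734 188.4071] [261.6182 191.5225]
143 261.85 7.2; 144 261.28 7.3; 145 261.59 6.8; 146 261.57 6.8; 147 261.62 6.7; 148 261.41 6.7; 149 261.66 8.4; 150 262.01 15.0; 151 261.82 16.1; 152 261.81 16.6; 153 261.87 16.9; 154 261.7 17.4; 155 261.87 17.8; 156 261.99 18.0; 157 261.93 17.4; 158 262.01 17.1; 159 261.99 17.0; 160 261.96 16.8; 161 261.98 16.5; 162 261.73 15.8; 163 261.62 15.2; 164 261.63 14.7; 165 261.64 14.2; 166 261.75 13.7; 167 261.81 13.0; 168 261.62 11.8; 169 261.57 9.1; 
178 261.93 5.1; 179 261.03 5.4; 180 260.53 7.4; 181 260.72 9.8; 182 260.71 11.9; 183 260.83 15.0; 184 261.25 17.4; 185 261.44 17.8; 186 261.37 17.5; 187 261.31 16.9; 188 261.28 17.0; 189 261.15 17.2; 190 260.96 17.0; 191 261.0 15.6; 192 260.93 13.9; 193 261.0 12.7; 194 260.97 11.0; 195 261.62 8.2; 196 261.89 6.0;
```

View pics/q3.png

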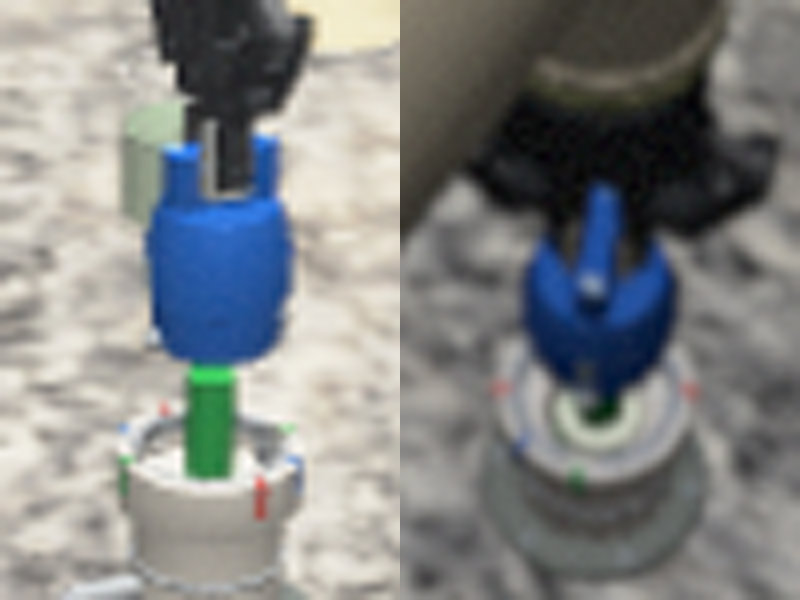

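The cap sits about 1.3 mm toward −x and −y of the housing axis: scene column 261.3 against 260.9 at the rim, top 262 against 261.5. Its yaw matches the green marks. I'll correct and go down in steps, watching the force.

>>> jog_arm(
  deltas=[
    [5, [-1.5, 0.8, 10], 0],
    [5, [0, 0, 15], 0],
    [5, [0, 0, 15], 0],
    [5, [0, 0, 7], 0],
    [5, [0, 0, 0], 0],
    [5, [0, 0, 2], 0],
    [5, [0, 0, 2], 0],
    [5, [0, 0, 2], 0],
    [5, [0, 0, 0], 0],
  ],
)

```text
t: 14.55
ee_pos: [0.477, -0.027, 0.1862]
tcp_rot: [[-0.96, -0.279, -0.0], [-0.279, 0.96, -0.0], [0.0, 0.0, -1.0]]
contact_force: [0.1, -0.8, -0.6]
opening: 0.148
grip_force: 60.4
```

>>> jog_arm(
  deltas=[
    [5, [0.2, -0.7, 1.5], 0],
    [5, [0, 0, 2], 0],
    [5, [0, 0, 2], 0],
    [5, [0, 0, 2], 0],
    [5, [0, 0, 0], 0],
  ],
)

```text
t: 15.18
ee_pos: [0.4769, -0.0277, 0.1786]
tcp_rot: [[-0.96, -0.279, -0.0], [-0.279, 0.96, -0.0], [0.0, 0.0, -1.0]]
contact_force: [-0.2, -0.6, -1.0]
opening: 0.15
grip_force: 60.4
```

>>> jog_arm(
  deltas=[
    [5, [0, 0, 3], 0],
    [5, [0, 0, 3], 0],
    [5, [0, 0, 2], 0],
    [5, [0, 0, 1.5], 0],
    [5, [0, 0, 1], 0],
    [5, [0, 0, 0], 0],
  ],
)

```text
t: 15.92
ee_pos: [0.477, -0.0277, 0.1682]
tcp_rot: [[-0.96, -0.279, -0.0], [-0.279, 0.96, -0.0], [0.0, -0.0, -1.0]]
contact_force: [0.3, -0.4, -0.4]
opening: 0.145
grip_force: 60.4
```

>>> jog_arm(
  deltas=[
    [5, [0, 0, 1], 0],
    [5, [0, 0, 0.7], 0],
    [5, [0, 0, 0], 0],
    [5, [0, 0, 0], 0],
  ],
)

```text
t: 16.42
ee_pos: [0.4774, -0.0276, 0.1678]
tcp_rot: [[-0.96, -0.279, 0.001], [-0.279, 0.96, 0.001], [-0.001, 0.0, -1.0]]
contact_force: [-4.6, 0.3, 10.9]
opening: 0.145
grip_force: 62.2
```

>>> jog_arm(
  deltas=[
    [5, [0, 0, -0.7], 0],
    [5, [0, 0, 0], 0.1],
    [5, [0, 0, 0], 0.1],
    [5, [0, 0, 0], 0.1],
    [5, [0, 0, 0], 0],
  ],
)

```text
t: 17.05
ee_pos: [0.4777, -0.0278, 0.1678]
tcp_rot: [[-1.0, 0.017, 0.002], [0.017, 1.0, -0.0], [-0.002, -0.0, -1.0]]
contact_force: [0.2, -0.4, 3.8]
opening: 0.145
grip_force: 61.1
```

>>> jog_arm(
  deltas=[
    [5, [0, 0, 0], 0.1],
    [5, [0, 0, 0], 0.1],
    [5, [0, 0, 0], 0.1],
    [5, [0, 0, 0], 0.1],
    [5, [0, 0, 0], 0],
    [5, [0, 0, 0], 0],
    [5, [0, 0, 0], 0],
  ],
)

```text
t: 17.92
ee_pos: [0.4776, -0.0283, 0.1678]
tcp_rot: [[-0.915, 0.403, 0.001], [0.403, 0.915, -0.001], [-0.001, -0.0, -1.0]]
contact_force: [1.2, -3.3, 5.3]
opening: 0.153
grip_force: 61.3
```

Run:
```python
from fit import *
s=read_state();print(s["t"],s["ee_pos"],s["tcp_rot"],s["contact_force"],s["moment"],s["grip_force"])
out=[]
for n,x,y in(("scene",235,140),("top",237,155)):
    im=viewer.grab_frame(n); out.append(cv2.resize(im[y:y+70,x:x+50],(400,560),interpolation=cv2.INTER_CUBIC))
cv2.imwrite("pics/q4.png",np.hstack(out))
```

```text
17.925 [ 0.4776 -0.0283  0.1678] [[-0.9154  0.4026  0.0013]
 [ 0.4026  0.9154 -0.0006]
 [-0.0015 -0.     -1.    ]] [ 1.1797 -3.3224  5.2924] [-1.002  -0.2328  0.0808] 61.28393769264221
```

View pics/q4.png

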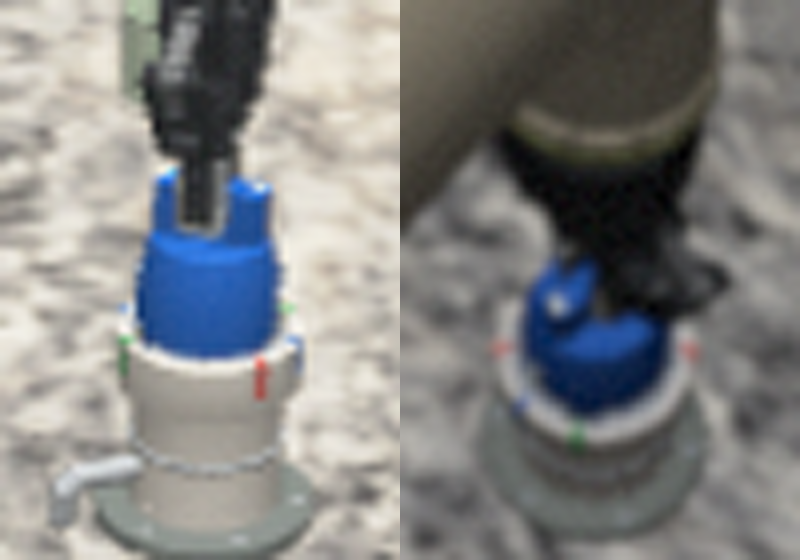

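The cap sits down in the collar with its bar and pointer toward the blue mark at top crop (520,405). Tool yaw is −23.7°, which is 40° from green, and the spring moment is 0.08 N m, so I'm handing in.

```bash
python3 -c "
from cell import hand_in
print(hand_in())"
```

```text
the job is handed in; nothing more can be done
None
```

I handed the job in at about 18 s of the 64 s allowed: the cartridge is home, the cap is fully down and held by its bar at the blue vent mark, about 40° clockwise from green. The spring torque read about 0.08 N m; I couldn't read the lock plungers directly, and the hand-in gave no verdict.

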